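# Bring the battery compartment of the parts carousel to the arrow

## Robot

A 6-joint arm with a two-finger parallel gripper is mounted at the origin on a cart in front of the work surface, level with it; the furniture and walls round the work are solid. World frame = base frame: x ahead of the robot, y to its left, z up, the work surface at z = 0. Lengths are in m, angles in rad, forces in N, time in s.
With the tool pointing down it reaches from about 0.425 to 0.95 m from the base axis. Payload 3.5 kg.
Tool frame: the origin (TCP) lies midway between the tips of the shut fingers; the grasp point (between the pads) lies 19 mm behind it; z points along the fingers, y is the line along which they close (so a half turn about z gives the same grasp; the last joint's range is limited). The gripper opens to 85 mm and grips with 20 to 120 N. Pads are 22 mm wide; open, the fingers measure 114 mm over their backs; the gripper's body (76 mm by 85 mm) begins 54 mm behind the grasp point. The pads swing forward as they close: fully open they stand 13 mm farther back than shut.
Start: joints at [-1.346, 0.286, 1.577, -0, 1.279, -0.15], TCP at [0.247, -0.628, 0.193] pointing down, gripper open.
Joint ranges: [-2.77, 2.77], [-0.9, 2.22], [0.21, 2.48], [-1.53, 4.67], [0.24, 2.81], [-2.84, 2.84]. Speed limits (rad/s): [2.79, 2.79, 3.14, 3.14, 3.14, 3.14].

## Interface

Orientations are given as a unit quaternion [x, y, z, w].
In Python, from plant import get_state, read_camera, ctrl gives the robot as it stands.
- The arm moves only by the shell command python3 -m crank 'ROWS' [FORCE]. ROWS is JSON, a list of rows, each a list of 3 entries, a list of its own where there are three numbers: the shift along the tool's x, y, z in mm, then the turn about the tool's z in degrees, then the closure in counts, from 0 (fully open) to 255 (shut). In form: [[[tx, ty, tz], yaw, claw], ...]. A call has 1 to 10 rows; each row is the pose to reach, as a shift and turn from the pose commanded when the call began, along the tool's axes at that moment; what a row does not reach only later rows make up. A row lasts 1/10 s, in which the tool goes at most 50 mm and 8.59 degrees, less where a joint would pass 70% of its speed; a pose out of reach is approached as far as the arm can. A call with a gripper value outside its range is refused whole. The fingers move at their own pace and stop on an object; FORCE is the grip in N (left out, the last holds). Time passes only in rows, so rows that repeat a pose let the fingers close. It gives the time, the measured TCP pose, the force, the opening and the grip force at its end, in the units of the state.
- get_state(): the state, without advancing time (a new reading comes with each control period).
- read_camera(name): name is "side" or "top"; returns a dict with "frame" (400x640x3 uint8, blue, green, red), "range_z" (400x640 float32, m along the optical axis (not along the pixel's ray), 0 where there is no reading), "vfov" (degrees; the focal length in pixels is half the picture's height over the tangent of half this angle, whatever the lens; pixels are square), "cx", "cy" (the principal point, pixels), "origin" and "orientation" of the camera in the world. Camera axes: x right, y down, z forward; pixel columns grow to the right and rows downward; lengths in m; the calibration is good to about 2 mm. A picture is of the moment at which its call begins.
- ctrl.sign_off(): hands the job in; it is judged then, once.
The state is a dict: "time": time; "qpos": joint angles; "dq": joint speeds; "joint_efforts": joint torques, N m; "eef_pos": TCP position; "tcp_rot": TCP orientation; "contact_force": force on the tool from outside, world axes, zero at the start; "wrist_torque": the same for the moment, N m; "opening": opening from 0.0 (shut) to 1.0 (fully open); "finger_force": force on a finger pad.
Only numpy, scipy, OpenCV 4.12 (cv2) and the standard library are available. Lean on these libraries where they do the work, as an engineer would, in place of code of your own. Each camera call takes 0.05 s, during which the arm holds its last target. There are 200 camera calls.

## Task

Turn the round parts carousel by pushing its spokes with a fingertip, until the spoke of the compartment that holds the block battery lines up with the yellow arrow on the base, and leave it standing there. Turn it gently, so that the parts stay in their compartments. Touch the carousel's turning part only on its spokes, do not touch or lift the parts in it, and leave everything else on the bench alone.

Things in the scene. Friction and masses are not known exactly. Their poses are not given: they have to be found in the camera images.
- carousel_base: fixed dark steel foot of the carousel, a disc 144 mm across and 10 mm high on the bench; origin on the bench at the turning axis (vertical), which is also the tray's. Along its own -x axis a flat tongue, 34 mm wide and 5 mm high, reaches 170 mm from the axis; the yellow arrow lies on its end, 138 to 166 mm from the axis, and points at the axis. The base stands at varying places and yaws.
- tray: the turning part: round grey pan, 172 mm outer diameter, rim 36 mm above the bench, a hub 44 mm high, with four quarter-circle compartments between thin walls that lie at 45 degrees to its own x and y axes; turns either way without end about the vertical axis (friction about 0.09 Nm plus light damping 0.03 Nm s/rad, stays where it is left). Origin on the axis, 10 mm above the bench. Spokes stick out along its -x (a), -y (b), +x (c) and +y (d) axes.
- spoke_a_mid (a point): pushing point of spoke a, which belongs to the compartment on the tray's -x side: level steel rod 9 mm thick, from the pan's rim (86 mm from the axis) to a red ball 16 mm across centred 133 mm from the axis; this point is on the rod's centre line, 112 mm from the axis and 28 mm above the bench
- spoke_b_mid (a point): pushing point of spoke b, which belongs to the compartment on the tray's -y side: level steel rod 9 mm thick, from the pan's rim (86 mm from the axis) to a red ball 16 mm across centred 133 mm from the axis; this point is on the rod's centre line, 112 mm from the axis and 28 mm above the bench
- spoke_c_mid (a point): pushing point of spoke c, which belongs to the compartment on the tray's +x side: level steel rod 9 mm thick, from the pan's rim (86 mm from the axis) to a red ball 16 mm across centred 133 mm from the axis; this point is on the rod's centre line, 112 mm from the axis and 28 mm above the bench
- spoke_d_mid (a point): pushing point of spoke d, which belongs to the compartment on the tray's +y side: level steel rod 9 mm thick, from the pan's rim (86 mm from the axis) to a red ball 16 mm across centred 133 mm from the axis; this point is on the rod's centre line, 112 mm from the axis and 28 mm above the bench
- battery: white block battery with a green end, 26x47x17 mm, lying in one of the four compartments about 47 mm from the axis (which one varies); origin at the centre of its underside
- spare_knob: black round knob, 33 mm across, 20 mm high, in another compartment; origin under its centre
- terminal_block: cream terminal block with three yellow screws, 16x34x15 mm, in another compartment; origin under its centre
- bolt_1: steel bolt, 15x40x13 mm, lying in another compartment; origin under its middle
- side_cutters: red-handled side cutters, 66x115x15 mm, lying on the bench to the left; bystander
- long_nose_pliers: blue-handled pliers, 66x147x15 mm, lying on the bench to the left; bystander
- flux_jar: small jar with black lid and yellow label, 52 mm across, 36 mm high; bystander
- alcohol_bottle: white bottle with red spout, 62 mm across, 158 mm high; bystander at the back
- multimeter: grey and black hand multimeter, 150x78x46 mm, lying at the back; bystander
- insulating_tape: roll of black tape, 60 mm across, 18 mm high, lying at the front right; bystander
- pan: the grey pan of the turning part (rim, compartment walls, hub), same axis and axes as the tray; not to be pushed

How it is judged:
At the end, for the whole second after the job is handed in: The spoke of the battery's compartment points along the arrow within 7 degrees (its middle, 112 mm from the axis, at most 13.5 mm to either side of the arrow's line, on the arrow's side), the battery still lies in that compartment, and the tray is at rest (((horizontal distance between battery and spoke_a_mid below 0.09 m and x of spoke_a_mid in the frame of carousel_base below 0 m and y of spoke_a_mid in the frame of carousel_base between -0.0135 and 0.0135 m) or (horizontal distance between battery and spoke_b_mid below 0.09 m and x of spoke_b_mid in the frame of carousel_base below 0 m and y of spoke_b_mid in the frame of carousel_base between -0.0135 and 0.0135 m) or (horizontal distance between battery and spoke_c_mid below 0.09 m and x of spoke_c_mid in the frame of carousel_base below 0 m and y of spoke_c_mid in the frame of carousel_base between -0.0135 and 0.0135 m) or (horizontal distance between battery and spoke_d_mid below 0.09 m and x of spoke_d_mid in the frame of carousel_base below 0 m and y of spoke_d_mid in the frame of carousel_base between -0.0135 and 0.0135 m)) and angular speed of tray below 0.05 rad/s and linear speed of battery below 0.02 m/s); the robot touches nothing.
It fails at once if a part in the carousel is lifted or leaves its compartment's floor (more than 15 mm up, or out of the tray) (height (world z) of any of battery, spare_knob, terminal_block, bolt_1 above 0.032 m or height (world z) of any of battery, spare_knob, terminal_block, bolt_1 below 0.01 m).
It fails at once if the gripper touches a part in the carousel (over 0.5 N) (contact force between any of the fingers, the arm and battery above 0.5 N or contact force between any of the fingers, the arm and spare_knob above 0.5 N or contact force between any of the fingers, the arm and terminal_block above 0.5 N or contact force between any of the fingers, the arm and bolt_1 above 0.5 N).
It fails at once if the gripper pushes on the carousel's pan, walls or hub instead of a spoke (over 3 N) (contact force between any of the fingers, the arm and pan above 3 N).
It fails at once if the carousel is spun faster than 3 rad/s (angular speed of tray above 3 rad/s).
It fails at once if a bystander is moved more than 20 mm (distance of any of side_cutters, long_nose_pliers, flux_jar, alcohol_bottle, multimeter, insulating_tape from where it was at the start of the episode above 0.02 m).
It also fails if it takes over 64 s, if anything falls off the work surface, if the arm or the gripper's body presses on something with over 40 N, if the wrist force passes 120 N, or if a joint passes its speed limit or range.

## Working session

There is one attempt and no reset: what is moved stays moved. The work goes in short steps, Python scripts to look and compute and a shell command to move; the robot and the scene stay as the last step left them, time stands still between calls to the robot, and variables do not carry over. Pictures are saved under pics/ and viewed, at most 10 in all, crops included, and the job is handed in when it is done.

```bash
mkdir -p pics; ls; python3 - <<'E'
from plant import get_state, read_camera
import cv2,numpy as np
print(get_state())
for n in("top","side"):
    c=read_camera(n); cv2.imwrite(f"pics/{n}0.png",c["frame"]); print(n,c["vfov"],c["cx"],c["cy"],c["origin"],c["orientation"])
E
```

```text
pics
{'time': 0.0, 'qpos': array([-1.34600898e+00,  2.87178686e-01,  1.57817050e+00,  1.68987700e-05,
        1.27856938e+00, -1.49991175e-01]), 'dq': array([-0.0016777 , -0.00026336, -0.00136758, -0.00041208, -0.00080475,
       -0.00263213]), 'joint_efforts': array([-1.69078089e-04, -4.05987740e+01, -2.92622477e+01, -1.88669369e-04,
        5.96410609e-03,  4.84213459e-06]), 'eef_pos': array([ 0.24696697, -0.62740958,  0.1919421 ]), 'tcp_rot': array([ 9.82493740e-01,  1.86291971e-01, -3.53994975e-05, -1.16244485e-03]), 'contact_force': array([0.81144864, 0.35366763, 0.2841101 ]), 'wrist_torque': array([-0.03293659, -0.06606166,  0.01146188]), 'finger_force': 0.0, 'opening': 1.0004308797656187}
top 52.19686871675705 328.4884886207252 202.5138316523084 [ 0.49571243 -0.13017039  1.28538045] [ 0.71642846 -0.69674485  0.03074188 -0.01821567]
side 55.33983308313275 318.76783613366916 204.1747378661822 [ 0.29621766 -0.94534087  0.70528281] [ 0.88904786 -0.13543454  0.06971785 -0.43173001]
```

View pics/top0.png

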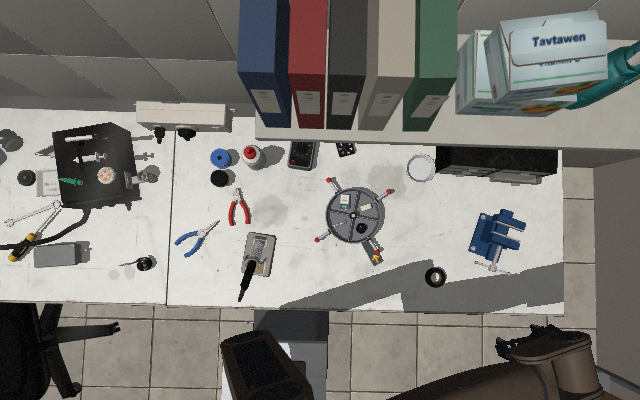

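View pics/side0.png

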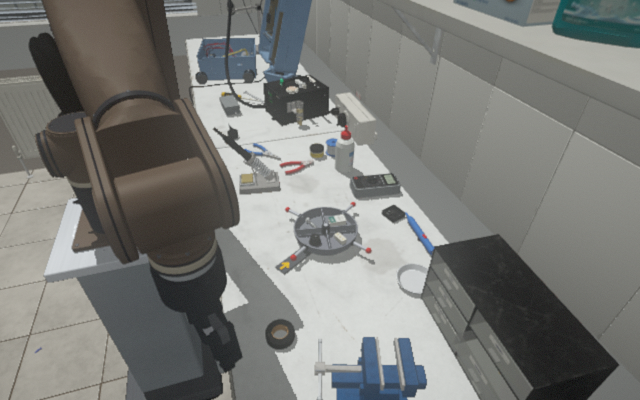

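The top view shows the carousel at about (355,215), with red balls at (328,180), (390,191), (317,240) and one near the arrow (377,255). The battery (white and green) is at (345,200). Next I'll measure and look at a crop.

```bash
cat > h.py <<'E'
from plant import get_state, read_camera
import cv2,numpy as np
from scipy.spatial.transform import Rotation as R
def cast(c,u,v,z):
    f=200/np.tan(np.radians(c["vfov"]/2))
    d=R.from_quat(c["orientation"]).apply([(u-c["cx"])/f,(v-c["cy"])/f,1]); o=np.array(c["origin"])
    return (o+d*(z-o[2])/d[2])[:2]
def look(name=None):
    c=read_camera("top"); im=c["frame"]; hsv=cv2.cvtColor(im,cv2.COLOR_BGR2HSV); H,S,V=[hsv[...,i].astype(int) for i in range(3)]
    roi=np.zeros(H.shape,bool); roi[165:275,300:405]=1
    def blobs(m,z,a):
        n,l,s,ct=cv2.connectedComponentsWithStats((m&roi).astype(np.uint8))
        return [(int(s[i,4]),ct[i].round(1),cast(c,*ct[i],z).round(4)) for i in range(1,n) if s[i,4]>=a]
    red=blobs(((H<6)|(H>173))&(S>150)&(V>70),.028,6)
    yel=blobs((H>18)&(H<33)&(S>140)&(V>90),.005,6)
    grn=blobs((H>60)&(H<95)&(S>60)&(V>50),.025,4)
    if name: cv2.imwrite(f"pics/{name}.png",cv2.resize(im[165:275,300:405],None,fx=5,fy=5,interpolation=cv2.INTER_CUBIC))
    return c,red,yel,grn
E
python3 - <<'E'
from h import *
c,r,y,g=look("crop1")
for k in (r,y,g):
    print(*k,sep="\n");print()
E
```

```text
(15, array([328.4, 179.4]), array([ 0.655, -0.149]))
(14, array([388.2, 191.4]), array([ 0.6232, -0.3355]))
(15, array([316.4, 239.6]), array([ 0.4682, -0.1173]))
(15, array([376.9, 251.5]), array([ 0.4369, -0.3038]))

(32, array([375.4, 257.9]), array([ 0.4159, -0.3029]))

(27, array([343.5, 205.7]), array([ 0.5748, -0.1981]))
```

View pics/crop1.png

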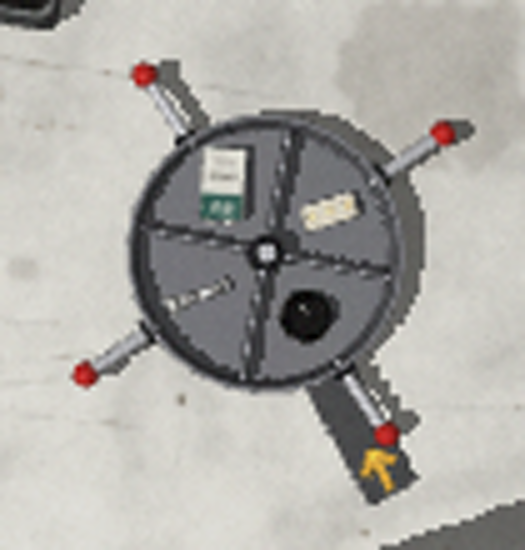

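The battery's spoke is the upper-left one, at about 35°, and the arrow is at about 210.5°. That means a turn of about +175° (CCW seen from above). I'll push the right-hand spoke (-54.6°) from behind, with the shut fingertip following the arc.

```bash
cat >> h.py <<'E'
C=np.array([.5458,-.2264])
def rel(x,y,z,xang):
    """shift mm in tool axes and yaw deg from the present pose"""
    s=get_state(); r=R.from_quat(s["tcp_rot"]); t=r.inv().apply(np.array([x,y,z])-s["eef_pos"])*1000
    X=r.apply([1,0,0]); a=np.degrees(np.arctan2(X[1],X[0]))
    return t.round(0), round(-((xang-a+180)%360-180),1)
def circ(phi,rad=.106,z=.015):
    p=C+rad*np.array([np.cos(np.radians(phi)),np.sin(np.radians(phi))]); return rel(*p,z,phi)
def now():
    s=get_state(); d=s["eef_pos"][:2]-C
    X=R.from_quat(s["tcp_rot"]).apply([1,0,0])
    print("t",s["time"],"pos",s["eef_pos"].round(4),"phi",np.degrees(np.arctan2(d[1],d[0])).round(1),"rad",np.hypot(*d).round(4),"xang",np.degrees(np.arctan2(X[1],X[0])).round(1),"F",s["contact_force"].round(1),"open",round(s["opening"],2),"q6",s["qpos"][5].round(2))
E
python3 -c "
from h import *
print(circ(-76,z=.1),circ(-76))"
```

```text
(array([ 411., -159.,   93.]), np.float64(97.5)) (array([ 411., -158.,  178.]), np.float64(97.5))
```

```bash
python3 -m crank '[[[40,-15,5],8,255],[[80,-30,15],16,255],[[120,-46,25],24,255],[[165,-63,35],32,255],[[210,-80,45],40,255],[[255,-98,55],48,255],[[300,-115,65],56,255],[[345,-133,75],64,255],[[385,-149,85],72,255],[[411,-159,93],80,255]]' 40; python3 -c "
from h import *
now();print(circ(-76,z=.1),circ(-76))"
```

```text
time: 1.15
eef_pos: [0.5729, -0.3267, 0.0992]
tcp_rot: [0.872, -0.49, -0.001, -0.0]
contact_force: [0.1, -0.6, 0.3]
opening: 0.005
finger_force: 0.0
t 1.15 pos [ 0.5729 -0.3267  0.0992] phi -74.9 rad 0.1039 xang -58.7 F [ 0.1 -0.6  0.3] open 0.01 q6 1.92
(array([ 1.,  3., -1.]), np.float64(17.3)) (array([ 2.,  3., 84.]), np.float64(17.3))
```

```bash
python3 -m crank '[[[1,2,0],8,255],[[2,3,0],16,255],[[2,3,10],17,255],[[2,3,25],17,255],[[2,3,42],17,255],[[2,3,57],17,255],[[2,3,70],17,255],[[2,3,79],17,255],[[2,3,84],17,255],[[2,3,84],17,255]]'; python3 -c "
from h import *
now()
for i in look('c2')[1:]: print(i)
for p in (-73,-69,-65,-61,-57,-53,-49,-45,-41,-37): print(p,circ(p))"
```

```text
time: 2.15
eef_pos: [0.5695, -0.3327, 0.0154]
tcp_rot: [0.791, -0.612, -0.001, -0.0]
contact_force: [-0.5, 0.7, -0.5]
opening: 0.003
finger_force: 0.0
t 2.15 pos [ 0.5695 -0.3327  0.0154] phi -77.4 rad 0.1089 xang -75.5 F [-0.5  0.7 -0.5] open 0.0 q6 2.21
[(15, array([328.4, 179.4]), array([ 0.655, -0.149])), (15, array([316.4, 239.6]), array([ 0.4682, -0.1173]))]
[]
[(28, array([343.6, 205.8]), array([ 0.5745, -0.1983]))]
-73 (array([-3., -8.,  1.]), np.float64(-2.5))
-69 (array([ -4., -15.,   1.]), np.float64(-6.5))
-65 (array([ -5., -23.,   1.]), np.float64(-10.5))
-61 (array([ -7., -30.,   1.]), np.float64(-14.5))
-57 (array([ -9., -37.,   1.]), np.float64(-18.5))
-53 (array([-11., -44.,   1.]), np.float64(-22.5))
-49 (array([-14., -51.,   1.]), np.float64(-26.5))
-45 (array([-18., -57.,   1.]), np.float64(-30.5))
-41 (array([-22., -63.,   1.]), np.float64(-34.5))
-37 (array([-26., -69.,   1.]), np.float64(-38.5))
```

View pics/c2.png

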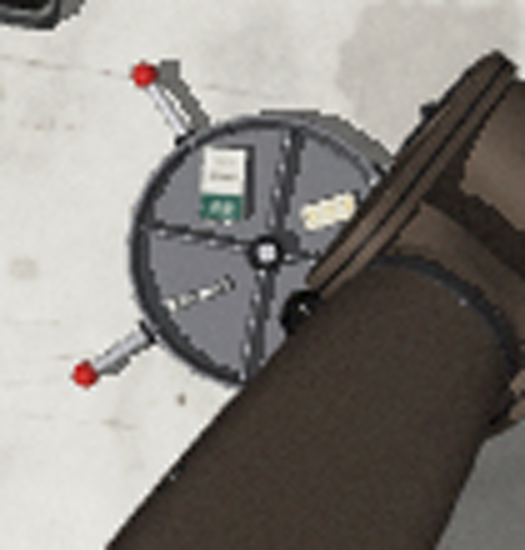

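The arm hides the right side, but the battery spoke (143,73 in the crop) and the left spoke are visible and unmoved. Starting the push.

```bash
python3 -m crank '[[[-3,-6,0],-2,255],[[-4,-12,0],-5,255],[[-5,-18,0],-8,255],[[-6,-24,0],-12,255],[[-7,-30,0],-15,255],[[-9,-37,0],-19,255],[[-11,-44,0],-23,255],[[-14,-51,0],-27,255],[[-18,-57,0],-31,255],[[-22,-63,0],-35,255]]'; cat >> h.py <<'E'
def after(step=4,n=10):
    now(); c,r,y,g=look()
    for a,p,w in r:
        d=w-C; print("ball",np.degrees(np.arctan2(d[1],d[0])).round(1),np.hypot(*d).round(4))
    s=get_state(); d=s["eef_pos"][:2]-C; p=np.degrees(np.arctan2(d[1],d[0]))
    for i in range(1,n+1): print((p+step*i).round(1),*circ(p+step*i))
E
python3 -c "
from h import *
after()"
```

```text
time: 3.2
eef_pos: [0.6266, -0.2957, 0.0175]
tcp_rot: [0.939, -0.344, 0.001, 0.0]
contact_force: [0.2, 1.0, 1.0]
opening: -0.0
finger_force: 0.0
t 3.2 pos [ 0.6266 -0.2957  0.0175] phi -40.6 rad 0.1065 xang -40.3 F [0.2 1.  1. ] open -0.0 q6 1.69
ball 35.3 0.1338
ball 125.4 0.1339
ball -144.6 0.1336
-36.0 [-1. -7.  3.] -4.1
-32.0 [ -1. -15.   3.] -8.1
-28.0 [ -3. -22.   3.] -12.1
-24.0 [ -5. -29.   3.] -16.1
-20.0 [ -7. -36.   3.] -20.1
-16.0 [-10. -43.   3.] -24.1
-12.0 [-13. -50.   3.] -28.1
-8.0 [-17. -56.   3.] -32.1
-4.0 [-21. -62.   3.] -36.1
-0.0 [-25. -68.   3.] -40.1
```

The finger is past the spoke's angle, but the balls haven't moved. Taking a look.

```bash
python3 -c "
from h import *
look('c3')
c=read_camera('side');im=c['frame'][150:330,200:440]
t=cv2.imread('pics/c3.png');s=cv2.resize(im,(800,600),interpolation=cv2.INTER_CUBIC)
o=np.zeros((550,790,3),np.uint8);o[:264,:252]=cv2.resize(t,(252,264));o[:,252:]=cv2.resize(im[:,60:236],(538,550),interpolation=cv2.INTER_CUBIC);cv2.imwrite('pics/c3b.png',o)
now()"
```

```text
t 3.35 pos [ 0.6263 -0.2956  0.0173] phi -40.7 rad 0.1062 xang -40.5 F [ 0.  -0.5 -0. ] open 0.0 q6 1.69
```

View pics/c3b.png

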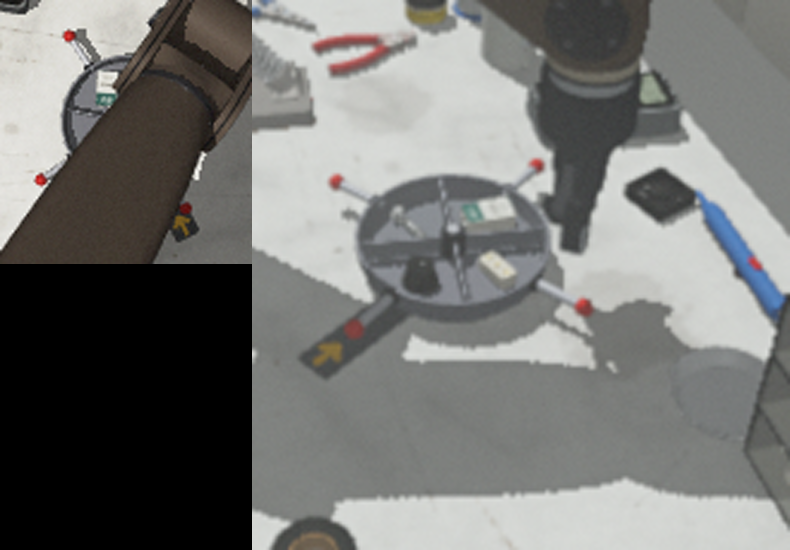

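The side view shows the fingertip (575,245 in the picture) already beyond the right spoke, which hasn't moved. I'll check where the tip really is.

```bash
python3 -c "
from h import *
c=read_camera('side'); f=200/np.tan(np.radians(c['vfov']/2)); r=R.from_quat(c['orientation'])
def proj(p):
    q=r.inv().apply(np.array(p)-c['origin']); return (q[:2]/q[2]*f+[c['cx'],c['cy']]).round(1), q[2]
s=get_state();print('tcp proj',proj(s['eef_pos']))
Z=c['range_z']
for v in range(218,236,2):
  out=[]
  for u in range(358,374,2):
    q=np.array([(u-c['cx'])/f,(v-c['cy'])/f,1])*Z[v,u]; out.append(tuple((r.apply(q)+c['origin']).round(3)))
  print(v,[(float(a),float(b),float(d)) for a,b,d in out][::2])
hsv=cv2.cvtColor(c['frame'],cv2.COLOR_BGR2HSV);m=((hsv[...,0]<6)|(hsv[...,0]>173))&(hsv[...,1]>140)&(hsv[...,2]>60);m[:195]=0;m[290:]=0;m[:,:250]=0;m[:,400:]=0
n,l,st,ct=cv2.connectedComponentsWithStats(m.astype(np.uint8))
for i in range(1,n):
  if st[i,4]>5: print(st[i,4],ct[i].round(1),cast(c,*ct[i],.028).round(4))
"
```

```text
tcp proj (array([362.7, 242. ]), np.float64(0.9907087462791376))
218 [(0.584, -0.342, 0.147), (0.593, -0.346, 0.147), (0.607, -0.337, 0.137), (0.633, -0.307, 0.106)]
220 [(0.585, -0.341, 0.139), (0.591, -0.349, 0.144), (0.608, -0.337, 0.13), (0.638, -0.3, 0.092)]
222 [(0.593, -0.326, 0.119), (0.595, -0.342, 0.131), (0.609, -0.335, 0.122), (0.639, -0.298, 0.085)]
224 [(0.65, -0.208, -0.001), (0.607, -0.319, 0.103), (0.611, -0.333, 0.114), (0.682, -0.218, -0.001)]
226 [(0.648, -0.214, -0.002), (0.615, -0.304, 0.082), (0.622, -0.313, 0.088), (0.679, -0.226, -0.0)]
228 [(0.643, -0.225, 0.001), (0.614, -0.307, 0.078), (0.624, -0.31, 0.078), (0.677, -0.231, -0.003)]
230 [(0.641, -0.23, -0.002), (0.617, -0.304, 0.068), (0.625, -0.308, 0.07), (0.674, -0.238, -0.004)]
232 [(0.638, -0.238, -0.002), (0.617, -0.305, 0.062), (0.627, -0.305, 0.06), (0.671, -0.245, -0.004)]
234 [(0.635, -0.245, -0.002), (0.644, -0.251, 0.0), (0.656, -0.252, -0.002), (0.666, -0.255, -0.001)]
7 [367.6 249.3] [ 0.6222 -0.3341]
```

The state says the tip is at z=0.017, but depth and image put it at about 0.05, so it passed over the rod. I'll move on to about -10°, clear of both spokes, go lower, and check the height by camera. From there I can push the battery's own spoke.

```bash
python3 -m crank '[[[-1,-8,0],-4,255],[[-1,-15,0],-8,255],[[-3,-22,0],-12,255],[[-5,-29,0],-16,255],[[-7,-36,0],-20,255],[[-10,-43,0],-24,255],[[-13,-50,5],-28,255],[[-17,-56,10],-32,255],[[-17,-56,15],-32,255],[[-17,-56,15],-32,255]]'; cat >> h.py <<'E'
def tip(name=None):
    c=read_camera('side'); f=200/np.tan(np.radians(c['vfov']/2)); r=R.from_quat(c['orientation']); e=get_state()['eef_pos']
    vv,uu=np.mgrid[150:300,300:420]; Z=c['range_z'][150:300,300:420]
    P=r.apply((np.stack([(uu-c['cx'])/f,(vv-c['cy'])/f,np.ones(uu.shape)],-1)*Z[...,None]).reshape(-1,3))+c['origin']
    m=(np.hypot(*(P[:,:2]-e[:2]).T)<.03)&(P[:,2]>.006)
    q=P[m]; q=q[np.argsort(q[:,2])]; print("lowest",q[::6][:8].round(3).tolist()); 
    if name: cv2.imwrite(f"pics/{name}.png",cv2.resize(c['frame'][190:280,270:400],None,fx=6,fy=6,interpolation=cv2.INTER_CUBIC))
E
python3 -c "
from h import *
now();tip('s4')"
```

```text
time: 4.4
eef_pos: [0.6481, -0.2423, 0.0005]
tcp_rot: [0.997, -0.075, -0.001, -0.0]
contact_force: [-0.1, -0.3, -0.6]
opening: 0.001
finger_force: 0.0
t 4.4 pos [ 6.481e-01 -2.423e-01  5.000e-04] phi -8.8 rad 0.1036 xang -8.6 F [-0.1 -0.3 -0.6] open 0.0 q6 1.22
lowest [[0.621, -0.249, 0.013], [0.619, -0.245, 0.02], [0.622, -0.244, 0.026], [0.622, -0.242, 0.028], [0.628, -0.249, 0.032], [0.626, -0.233, 0.034], [0.627, -0.243, 0.034], [0.625, -0.249, 0.036]]
```

View pics/s4.png

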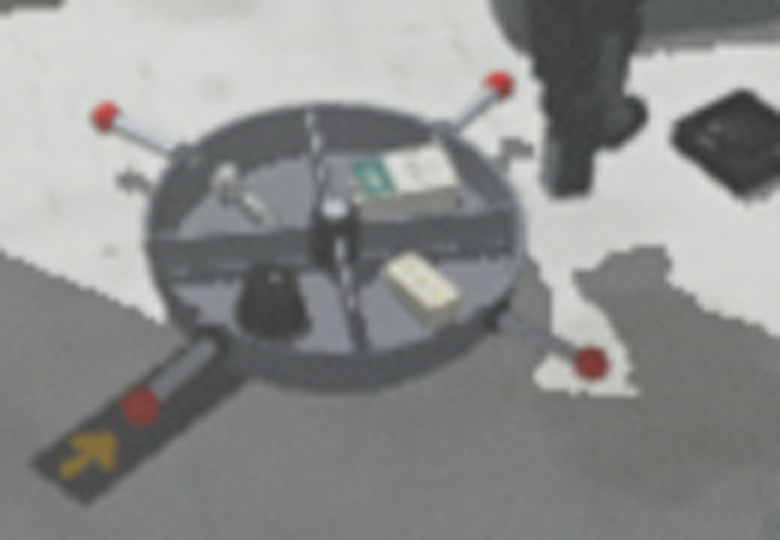

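```bash
cat >> h.py <<'E'
def tipz(u,v):
    c=read_camera('side'); e=get_state()['eef_pos']
    for z in (0,.01,.02,.03,.04,.05,.06): print(z,((cast(c,u,v,z)-e[:2])*1000).round(0))
    f=200/np.tan(np.radians(c['vfov']/2)); r=R.from_quat(c['orientation'])
    for uu in (-4,-2,0,2,4):
      for k in (-3,-6,-9):
        U,V=int(round(u+uu)),int(round(v+k)); q=np.array([(U-c['cx'])/f,(V-c['cy'])/f,1])*c['range_z'][V,U]; print(U,V,(r.apply(q)+c['origin']).round(3),end=' ')
      print()
E
python3 -c "
from h import *
tipz(364.7,222.5)"
```

```text
0 [22. 35.]
0.01 [16. 24.]
0.02 [11. 14.]
0.03 [6. 3.]
0.04 [ 0. -7.]
0.05 [ -5. -17.]
0.06 [-10. -28.]
361 220 [ 0.638 -0.249  0.05 ] 361 216 [ 0.638 -0.247  0.063] 361 214 [ 0.637 -0.248  0.071] 
363 220 [ 0.641 -0.255  0.055] 363 216 [ 0.64  -0.254  0.068] 363 214 [ 0.632 -0.27   0.089] 
365 220 [ 0.648 -0.252  0.051] 365 216 [ 0.646 -0.253  0.066] 365 214 [ 0.631 -0.282  0.099] 
367 220 [ 0.652 -0.256  0.053] 367 216 [ 0.651 -0.256  0.067] 367 214 [ 0.636 -0.284  0.099] 
369 220 [ 0.686 -0.201 -0.   ] 369 216 [ 0.659 -0.251  0.061] 369 214 [ 0.646 -0.275  0.09 ]
```

The camera puts the tip about 38 mm higher than the state says. Descending 22 mm more slowly and watching the force.

```bash
python3 -m crank '[[[2,0,4],0,255],[[2,0,8],0,255],[[2,0,11],0,255],[[2,0,14],0,255],[[2,0,16],0,255],[[2,0,18],0,255],[[2,0,20],0,255],[[2,0,22],0,255],[[2,0,22],0,255]]'; python3 -c "
from h import *
now();tip('s5')"
```

```text
time: 5.4
eef_pos: [0.6506, -0.2425, -0.021]
tcp_rot: [0.997, -0.074, -0.0, -0.0]
contact_force: [-1.0, 0.8, 0.1]
opening: -0.003
finger_force: 0.0
t 5.4 pos [ 0.6506 -0.2425 -0.021 ] phi -8.7 rad 0.106 xang -8.5 F [-1.   0.8  0.1] open -0.0 q6 1.22
lowest [[0.621, -0.241, 0.013], [0.641, -0.248, 0.017], [0.639, -0.251, 0.024], [0.624, -0.23, 0.024], [0.641, -0.24, 0.025], [0.626, -0.226, 0.028], [0.651, -0.257, 0.029], [0.643, -0.255, 0.03]]
```

View pics/s5.png

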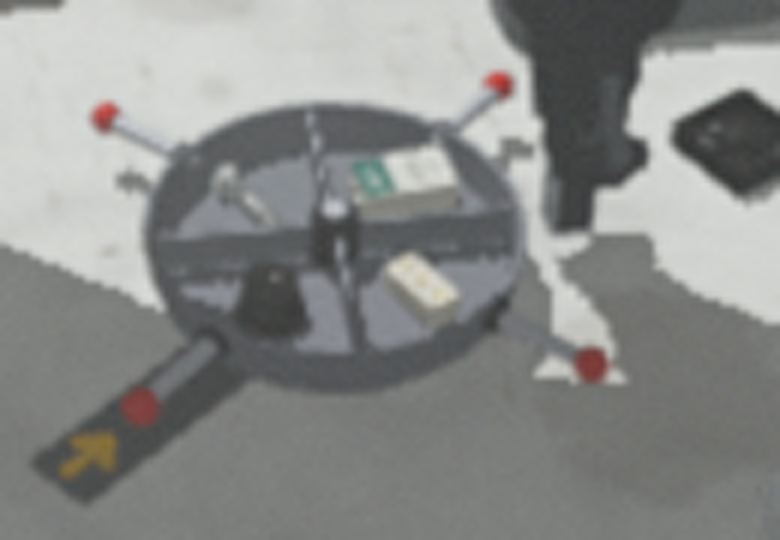

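The tip (570,230 in the crop) is now just above the bench, at z≈0.018. I'll drop it 4 mm more and sweep along the arc towards the battery's spoke.

```bash
sed -i 's/z=.015/z=-.025/' h.py; python3 -c "
from h import *
after(5,10)"
```

```text
t 5.45 pos [ 0.6507 -0.2425 -0.0209] phi -8.7 rad 0.1061 xang -8.5 F [-0.  -1.   0.5] open -0.0 q6 1.22
ball 35.3 0.1338
ball -54.6 0.1338
ball -144.6 0.1336
-3.8 [-1. -9.  4.] -4.8
1.2 [ -2. -18.   4.] -9.8
6.2 [ -4. -27.   4.] -14.8
11.2 [ -7. -36.   4.] -19.8
16.2 [-10. -45.   4.] -24.8
21.2 [-14. -53.   4.] -29.8
26.2 [-19. -61.   4.] -34.8
31.2 [-25. -68.   4.] -39.8
36.2 [-31. -75.   4.] -44.8
41.2 [-38. -81.   4.] -49.8
```

```bash
python3 -m crank '[[[-1,-9,2],-5,255],[[-2,-18,4],-10,255],[[-4,-27,4],-15,255],[[-7,-36,4],-20,255],[[-9,-43,4],-24,255],[[-12,-49,4],-27,255],[[-15,-55,4],-30,255],[[-19,-61,4],-34,255],[[-23,-66,4],-38,255],[[-27,-71,4],-42,255]]'; python3 -c "
from h import *
after(5,10)"
```

```text
time: 6.5
eef_pos: [0.6353, -0.1685, -0.0242]
tcp_rot: [0.957, 0.289, 0.001, 0.001]
contact_force: [1.1, -1.1, -0.4]
opening: 0.001
finger_force: 0.5
t 6.5 pos [ 0.6353 -0.1685 -0.0242] phi 32.9 rad 0.1066 xang 33.6 F [ 1.1 -1.1 -0.4] open 0.0 q6 0.57
ball -46.8 0.1341
ball -136.7 0.1333
38.6 [-1. -9.  1.] -4.8
43.6 [ -2. -18.   1.] -9.8
48.6 [ -4. -27.   1.] -14.8
53.6 [ -7. -36.   1.] -19.8
58.6 [-10. -45.   1.] -24.8
63.6 [-15. -53.   1.] -29.8
68.6 [-20. -61.   1.] -34.8
73.6 [-25. -68.   1.] -39.8
78.6 [-31. -75.   1.] -44.8
83.6 [-38. -81.   1.] -49.8
```

The tray has turned 8° and the finger trails the spoke by about 10°, as expected. Continuing.

```bash
python3 -m crank '[[[-1,-6,0],-3,255],[[-2,-14,0],-8,255],[[-4,-23,0],-13,255],[[-6,-32,0],-17,255],[[-9,-41,0],-22,255],[[-13,-49,0],-27,255],[[-18,-57,0],-32,255],[[-23,-65,0],-37,255],[[-28,-71,0],-41,255],[[-33,-76,0],-45,255]]'; python3 -c "
from h import *
after(5,10)"
```

```text
time: 7.55
eef_pos: [0.5658, -0.1233, -0.024]
tcp_rot: [0.774, 0.633, 0.001, 0.001]
contact_force: [0.6, -0.0, 0.5]
opening: -0.004
finger_force: 0.6
t 7.55 pos [ 0.5658 -0.1233 -0.024 ] phi 79.0 rad 0.1051 xang 78.6 F [ 0.6 -0.   0.5] open -0.0 q6 -0.19
ball -1.3 0.1332
ball -91.3 0.1336
ball 178.7 0.1324
84.8 [ 0. -9.  1.] -6.1
89.8 [ -1. -18.   1.] -11.1
94.8 [ -3. -27.   1.] -16.1
99.8 [ -6. -36.   1.] -21.1
104.8 [-10. -45.   1.] -26.1
109.8 [-14. -53.   1.] -31.1
114.8 [-20. -60.   1.] -36.1
119.8 [-25. -68.   1.] -41.1
124.8 [-32. -74.   1.] -46.1
129.8 [-39. -80.   1.] -51.1
```

```bash
python3 -m crank '[[[0,-6,0],-4,255],[[-1,-14,0],-9,255],[[-3,-23,0],-14,255],[[-5,-32,0],-18,255],[[-8,-41,0],-23,255],[[-12,-49,0],-28,255],[[-17,-57,0],-33,255],[[-22,-64,0],-38,255],[[-27,-70,0],-42,255],[[-32,-75,0],-46,255]]'; python3 -c "
from h import *
after(5,10)"
```

```text
time: 8.6
eef_pos: [0.4854, -0.1396, -0.0243]
tcp_rot: [0.466, 0.885, 0.0, 0.0]
contact_force: [1.1, 1.9, 0.3]
opening: -0.003
finger_force: 0.6
t 8.6 pos [ 0.4854 -0.1396 -0.0243] phi 124.8 rad 0.1057 xang 124.5 F [1.1 1.9 0.3] open -0.0 q6 -1.08
ball 43.8 0.1335
ball -46.2 0.1337
ball -136.1 0.1335
130.3 [-0. -9.  0.] -5.7
135.3 [ -2. -18.   0.] -10.7
140.3 [ -4. -27.   0.] -15.7
145.3 [ -7. -36.   0.] -20.7
150.3 [-10. -45.   0.] -25.7
155.3 [-15. -53.   0.] -30.7
160.3 [-20. -61.   0.] -35.7
165.3 [-26. -68.   0.] -40.7
170.3 [-32. -75.   0.] -45.7
175.3 [-39. -81.   0.] -50.7
```

```bash
python3 -m crank '[[[0,-6,0],-4,255],[[-1,-14,0],-9,255],[[-3,-23,0],-14,255],[[-5,-32,0],-18,255],[[-8,-41,0],-23,255],[[-12,-49,0],-28,255],[[-17,-57,0],-33,255],[[-22,-64,0],-38,255],[[-27,-70,0],-42,255],[[-32,-75,0],-46,255]]'; python3 -c "
from h import *
after(4,9)"
```

```text
time: 9.65
eef_pos: [0.4412, -0.2084, -0.0247]
tcp_rot: [0.083, 0.997, 0.0, -0.001]
contact_force: [-2.1, 0.9, 0.8]
opening: 0.003
finger_force: 0.6
t 9.65 pos [ 0.4412 -0.2084 -0.0247] phi 170.2 rad 0.1061 xang 170.4 F [-2.1  0.9  0.8] open 0.0 q6 -2.05
ball -0.7 0.1331
ball 89.3 0.133
ball -90.6 0.1331
174.8 [ 0. -7.  0.] -4.3
178.8 [ -1. -15.   0.] -8.3
182.8 [ -2. -22.   1.] -12.3
186.8 [ -4. -29.   1.] -16.3
190.8 [ -6. -36.   1.] -20.3
194.8 [ -9. -43.   1.] -24.3
198.8 [-12. -50.   1.] -28.3
202.8 [-16. -56.   1.] -32.3
206.8 [-20. -62.   1.] -36.3
```

```bash
python3 -m crank '[[[0,-6,0],-3,255],[[-1,-13,0],-7,255],[[-2,-20,0],-11,255],[[-4,-27,0],-15,255],[[-5,-33,0],-19,255],[[-8,-39,0],-22,255],[[-10,-45,0],-25,255],[[-12,-50,0],-28,255],[[-14,-53,0],-30,255],[[-14,-53,0],-30,255]]'; python3 -c "
from h import *
after(-4,4)"
```

```text
time: 10.7
eef_pos: [0.447, -0.2633, -0.0246]
tcp_rot: [-0.176, 0.984, -0.0, 0.0]
contact_force: [-0.5, 0.1, 0.1]
opening: -0.005
finger_force: 0.0
t 10.7 pos [ 0.447  -0.2633 -0.0246] phi -159.5 rad 0.1055 xang -159.7 F [-0.5  0.1  0.1] open -0.0 q6 -2.65
ball 30.5 0.1339
ball -59.5 0.1338
ball 120.6 0.1335
-163.6 [0. 7. 0.] 3.9
-167.6 [-0. 15.  0.] 7.9
-171.6 [-2. 22.  0.] 11.9
-175.6 [-4. 29.  0.] 15.9
```

Battery spoke is at 210.5°. I'll back off along the tangent, lift, and move aside to check.

```bash
python3 -m crank '[[[0,4,0],2,255],[[0,12,0],6,255],[[0,22,0],8,255],[[0,26,0],8,255],[[0,26,-15],8,255],[[0,26,-45],8,255],[[0,26,-90],8,255],[[0,26,-130],8,255],[[0,26,-160],8,255],[[0,26,-160],8,255]]' ; python3 -c "
from h import *
now();print(rel(.25,-.6,.17,-150), rel(.42,.1,.17,-150))"
```

```text
time: 11.75
eef_pos: [0.4407, -0.2411, 0.1414]
tcp_rot: [-0.108, 0.994, -0.004, 0.004]
contact_force: [-0.2, 0.1, -0.2]
opening: 0.0
finger_force: 0.0
t 11.75 pos [ 0.4407 -0.2411  0.1414] phi -172.0 rad 0.1061 xang -167.5 F [-0.2  0.1 -0.2] open 0.0 q6 -2.49
(array([ 263., -310.,  -28.]), np.float64(-17.5)) (array([-54., 337., -31.]), np.float64(-17.5))
```

```bash
python3 -m crank '[[[5,-5,-15],8,255],[[30,-30,-28],16,255],[[55,-65,-28],24,255],[[80,-100,-28],32,255],[[110,-135,-28],40,255],[[140,-170,-28],48,255],[[170,-205,-28],56,255],[[200,-240,-28],60,255],[[230,-275,-28],60,255],[[250,-300,-28],60,255]]' ; python3 -c "
from h import *
now()
c,r,y,g=look('end')
cen=np.mean([w for a,p,w in r],0); print(cen)
for a,p,w in r+y+g: print(a,w,np.degrees(np.arctan2(*(w-cen)[::-1])).round(1),np.hypot(*(w-cen)).round(4))
"
```

```text
time: 12.75
eef_pos: [0.2562, -0.5874, 0.1616]
tcp_rot: [0.404, 0.915, 0.0, -0.001]
contact_force: [0.3, -0.3, 0.1]
opening: -0.001
finger_force: 0.0
t 12.75 pos [ 0.2562 -0.5874  0.1616] phi -128.7 rad 0.4628 xang 132.3 F [ 0.3 -0.3  0.1] open -0.0 q6 -2.06
[ 0.545925 -0.2267  ]
14 [ 0.6612 -0.1585] 30.6 0.1339
15 [ 0.6137 -0.3417] -59.5 0.1335
15 [ 0.4779 -0.1115] 120.6 0.1338
17 [ 0.4309 -0.2951] -149.3 0.1338
27 [ 0.4143 -0.3036] -149.7 0.1524
30 [ 0.5158 -0.2528] -139.1 0.0399
```

View pics/end.png

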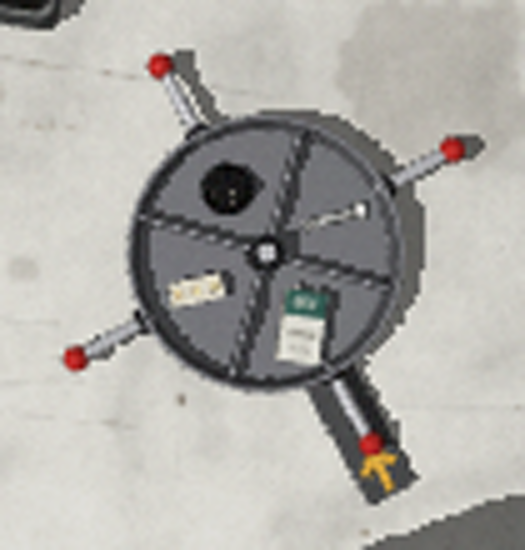

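The battery's compartment and its spoke ball (372,442) now sit at the arrow. A last check of the arrow line, using the tongue's end corners (367,503) and (415,478) in the crop.

```bash
python3 -c "
from h import *
c=read_camera('top'); cen=np.array([.5459,-.2267])
for u,v in ((391,490.5),(367,503),(415,478),(390,488),(376,453)):
    d=cast(c,(u+.5)/5-.5+300,(v+.5)/5-.5+165,.005)-cen; print(u,v,np.degrees(np.arctan2(d[1],d[0])).round(1),np.hypot(*d).round(4))
"
```

```text
391 490.5 -149.9 0.1673
367 503 -155.7 0.1678
415 478 -144.2 0.1686
390 488 -149.9 0.1657
376 453 -148.7 0.1425
```

The arrow is at -149.9° and the spoke at -149.3°, well within 7°. The arm is clear, so I'm handing in.

```bash
python3 -c "
from plant import ctrl
print(ctrl.sign_off())"
```

```text
the job is handed in; nothing more can be done
None
```

I turned the carousel until the battery's spoke was within about 1° of the yellow arrow, with all four parts still in their compartments and the arm clear, and handed the job in at about 13 s; no verdict came back.

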